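# Open the chocolate tin at the pastry bench

### The arm

A 7-joint arm with a two-finger parallel gripper is mounted at the origin on the work surface. World frame = base frame: x ahead of the robot, y to its left, z up, the work surface at z = 0. Lengths are in m, angles in rad, forces in N, time in s.
With the tool pointing down it reaches from about 0.4 to 0.85 m from the base axis. Payload 10.4 kg.
Tool frame: the origin (TCP) lies at the very end of the fingers, on their centre line; the grasp point (between the pads) lies 19 mm behind it; z points along the fingers, y is the line along which they close (so a half turn about z gives the same grasp; the last joint's range is limited). The gripper opens to 87 mm and grips with 3 to 60 N. Pads are 19 mm wide; open, the fingers measure 117 mm over their backs; the gripper's body (75 mm by 190 mm) begins 51 mm behind the grasp point.
Start: joints at [1.326, 0.332, -0.065, 1.46, 0.022, 1.35, -0.088], TCP at [0.138, -0.61, 0.223] pointing down, gripper open.
Joint ranges: [-2.6, 2.6], [-0.5, 2.12], [-1.47, 1.34], [0.16, 2.42], [-1.27, 4.41], [0.06, 2.06], [-2.6, 2.6]. Speed limits (rad/s): [2.22, 2.22, 2.79, 2.79, 3.14, 3.14, 3.14].

### API

Orientations are given as a unit quaternion [x, y, z, w].
In Python, from bench import * gives the robot as it stands.
- The arm moves only by the tool step_arm, never from a script. Its arguments are lists of equal length, an entry for each row: "delta_pos": the shift along the world's x, y, z in units of 25 mm (1.0 is 25 mm), a list of three; "turn": the turn about the world's z in units of 0.12 rad (1.0 is 0.12 rad). In form: {"delta_pos": [[tx, ty, tz], ...], "turn": [turn, ...]}. A call has 1 to 12 rows; each row shifts and turns the commanded pose from where the row before left it; what a row does not reach is not made up. A row lasts 1/10 s, in which the tool goes at most 50 mm and 8.59 degrees, less where a joint would pass 70% of its speed; a pose out of reach is approached as far as the arm can. A call with a number of a shift or a turn outside -1 to 1 is refused whole. A call with a gripper value outside its range is refused whole. "grip" is the closure, from 0 (fully open) to 1 (shut), set as the call begins (left out, the last holds). The fingers move at their own pace and stop on an object; "newtons" is the grip in N (left out, the last holds). Time passes only in rows, so rows that do not move let the fingers close. It gives the time, the measured TCP pose, the force, the opening and the grip force at its end, in the units of the state.
- read_state(): the state, without advancing time (a new reading comes with each control period).
- camera(name): name is "scene" or "side" or "wrist"; returns a dict with "image" (384x512x3 uint8, red, green, blue), "z_map" (384x512 float32, m along the optical axis (not along the pixel's ray), 0 where there is no reading), "mtx" (3x3 intrinsics, pixels), "view" (4x4, takes a point from world to camera coordinates). Camera axes: x right, y up, looking along -z (the intrinsics and any distortion apply to the point x, -y, -z); pixel columns grow to the right and rows downward; lengths in m; the calibration is good to about 2 mm. A picture is of the moment at which its call begins.
- close_job(): hands the job in; it is judged then, once.
The state is a dict: "time": time; "joint_positions": joint angles; "joint_vel": joint speeds; "joint_torque": joint torques, N m; "ee_pos": TCP position; "eef_rot": TCP orientation; "ft_force": force on the tool from outside, world axes, zero at the start; "torque": the same for the moment, N m; "width": finger opening in m; "grip_force": force on a finger pad.
Only numpy, scipy, OpenCV 4.12 (cv2) and the standard library are available. Lean on these libraries where they do the work, as an engineer would, in place of code of your own. Each camera call takes 0.05 s, during which the arm holds its last target. There are 200 camera calls.

### The job

Open the brown tin of chocolate pieces: lift its lid off by the wooden knob and set it down, knob up, in the middle of the round wooden board, letting go only once it is down. The brown tin stays standing where it is, and the green tin stays shut and where it is.

Things in the scene. Friction and masses are not known exactly. Their poses are not given: they have to be found in the camera images.
- brown_knob (a point): Grip point of the loose brown lid on the brown tin: on the axis of its wooden knob (cylinder 24 mm wide, 38 mm tall), 12 mm below the knob's top, 26 mm above the brown plate (94 mm wide, 5 mm thick). Below, a 72 mm wide, 8 mm deep plug sits in the tin's mouth with 6 mm play all round. Lid's lowest face (plug): 39 mm below this point; it rests level on it. 150 g. z: up the knob.
- brown_tin: Brown open round tin, loose on the worktop, about 700 g with its chocolate pieces; 90 mm outside diameter, 80 mm high, 3 mm wall. Origin at the centre of its underside, z up. Its lid starts on it, the grip point 111 mm above the origin.
- board_top (a point): Centre of the top face of the round pale wooden board, fixed to the worktop, 170 mm across and 18 mm thick, empty; z up. This point is 18 mm above the worktop.
- green_knob (a point): The same grip point on the lid of the green tin, which has the same sizes and stands beside as a bystander; the green tin's axis runs through this point and its underside is 111 mm below it.
There are look-alikes about, which are no part of the job. Leave any orange or yellow look-alike of the part that bears brown_knob alone.

How it is judged:
By the outcome, as a careful person would: the job done as asked, in the order asked, and still so for the second after the job is handed in, with the robot touching nothing.
It also fails if it takes over 38 s, if anything falls off the work surface, if the arm or the gripper's body presses on something with over 40 N, if the wrist force passes 120 N, or if a joint passes its speed limit or range.

## Working session

There is one attempt and no reset: what is moved stays moved. The work goes in short steps, Python scripts to look and compute and a tool call to move; the robot and the scene stay as the last step left them, time stands still between calls to the robot, and variables do not carry over. Pictures are saved under pics/ and viewed, at most 10 in all, crops included, and the job is handed in when it is done.

Besides the shell and the picture viewer there is one more tool, called after "Emit:" in YAML: its name, and indented under it one key for each argument. step_arm: Moves the arm, as the interface text tells. Shifts and turns lie within -1 to 1; 1 stands for 25 mm of shift or 0.12 rad of turn. Its arguments: {"type":"object","properties":{"delta_pos":{"type":"array"},"turn":{"type":"array"},"grip":{"type":"number"},"newtons":{"type":"number"}},"required":["delta_pos","turn"]}

```bash
mkdir -p pics
cat > h.py <<'E'
from bench import *
import numpy as np, cv2
def cloud(c):
    z=c["z_map"].astype(float); K=np.array(c["mtx"]); V=np.array(c["view"])
    v,u=np.mgrid[:z.shape[0],:z.shape[1]]
    x=(u-K[0,2])/K[0,0]*z; y=(v-K[1,2])/K[1,1]*z
    P=np.stack([x,-y,-z,np.ones_like(z)],-1)@np.linalg.inv(V).T
    P=P[...,:3]; P[z<=0]=np.nan
    return P
E
python3 - <<'E'
from h import *
ims=[]
for n in ["scene","side"]:
    c=camera(n); np.savez(n,**{k:np.array(v) for k,v in c.items()}); ims.append(c["image"])
    cv2.imwrite(f"pics/{n}0.png",c["image"][...,::-1])
s=read_state();print(s["time"],s["ee_pos"],s["eef_rot"],s["width"],s["ft_force"])
E
```

```text
0.1 [ 0.13740746 -0.60935042  0.22185491] [ 9.93854136e-01  1.10695838e-01 -9.79893007e-05 -6.15159871e-04] 0.08708129899815635 [-0.53222611  0.11209404  0.81799818]
```

View pics/scene0.png

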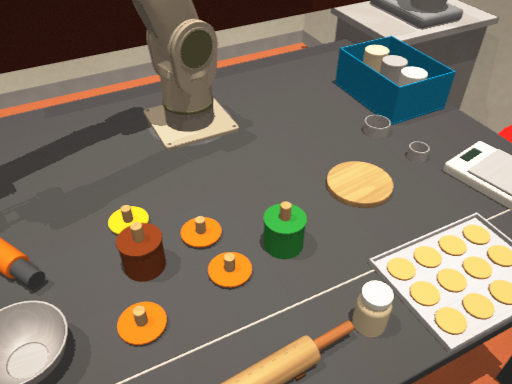

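View pics/side0.png

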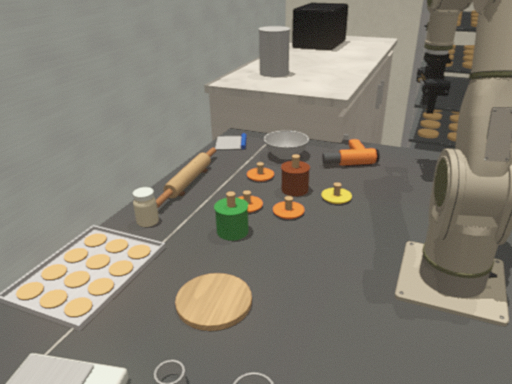

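Scene view: the brown tin is at pixel (142,250) with its knob at (137,232), the green tin at (285,230), and the board at (360,183). Orange lids lie at (200,232), (230,268) and (142,322), with a yellow one at (128,220). The side view agrees: brown tin at (295,178), green at (232,218), board at (214,300).

Run:
```python
from h import *
from scipy.optimize import least_squares
def circ(p):
    r=least_squares(lambda q:np.hypot(p[:,0]-q[0],p[:,1]-q[1])-q[2],[*p.mean(0)[:2],.04],loss="soft_l1",f_scale=.002);return r.x.round(4)
for n,bs in [("scene",dict(brown=(142,250),green=(285,230),board=(360,183))),("side",dict(brown=(295,178),green=(232,218),board=(214,300)))]:
    P=cloud(np.load(n+".npz"))
    print(n,"table z",np.nanmedian(P[...,2][250:300,200:300]))
    for k,(u,v) in bs.items():
        Q=P[v-45:v+45,u-50:u+50].reshape(-1,3);Q=Q[np.isfinite(Q[:,2])]
        c0=P[v,u]; Q=Q[np.hypot(*(Q-c0)[:,:2].T)<(.12 if k=="board" else .1)]
        if k=="board":
            t=Q[(Q[:,2]>.012)&(Q[:,2]<.024)]
            (x,y),r=cv2.minEnclosingCircle(t[:,:2].astype(np.float32));print(k,len(t),x,y,r,np.median(t[:,2]), t[:,:2].mean(0))
        else:
            pl=Q[(Q[:,2]>.076)&(Q[:,2]<.092)]; kn=Q[(Q[:,2]>.095)&(Q[:,2]<.119)]; tp=Q[Q[:,2]>.1195]
            (x,y),r=cv2.minEnclosingCircle(pl[:,:2].astype(np.float32))
            print(k,"plate",x,y,r,np.median(pl[:,2]),"knob side",len(kn),least_squares(lambda q:np.hypot(*(kn[:,:2]-q).T)-.012,kn[:,:2].mean(0),loss="soft_l1",f_scale=.002).x,"top",len(tp),tp.mean(0),Q[:,2].max())
# everything tall near brown
P=cloud(np.load("scene.npz"))
for nm,(u,v) in dict(yellow=(128,222),o1=(200,235),o2=(230,272),o3=(142,326)).items(): print(nm,P[v,u])
```

```text
scene table z 0.0011548823143521236
brown plate 0.49315860867500305 -0.29603126645088196 0.04822725057601929 0.08517599065733483 knob side 102 [ 0.49207205 -0.29639217] top 88 [ 0.49458951 -0.29663105  0.12272853] 0.12588863938055417
green plate 0.576934814453125 0.0016427013324573636 0.04831429198384285 0.08513671249499366 knob side 92 [0.57531508 0.00251541] top 76 [0.57757217 0.0010928  0.12282605] 0.12512226117489933
board 2262 0.48923128843307495 0.2781238555908203 0.08690780401229858 0.018140078347518573 [0.49424584 0.27488666]
side table z 0.0017363404120479542
brown plate 0.4939039349555969 -0.2930040955543518 0.05107875540852547 0.08588547669329094 knob side 53 [ 0.49301582 -0.29616873] top 25 [ 0.49185176 -0.29197158  0.12347345] 0.12524349854436345
green plate 0.576678454875946 0.0033489165361970663 0.04950582608580589 0.08606677272678498 knob side 68 [0.57691725 0.00233517] top 41 [0.57503038 0.00541231 0.12341478] 0.12609366456501725
board 3236 0.48793405294418335 0.2806932330131531 0.08655110001564026 0.019206890075449568 [0.48443025 0.28791888]
yellow [ 0.36444633 -0.29415775  0.01681593]
o1 [ 0.47636836 -0.15868006  0.01302912]
o2 [ 0.60626156 -0.14348894  0.01508661]
o3 [ 0.64645454 -0.34717098  0.01275206]
```

Emit:
step_arm:
  delta_pos:
    - [0.5,0.45,0]
    - [0.9,0.8,0]
    - [0.9,0.8,0]
    - [0.9,0.8,0]
    - [0.9,0.8,0]
    - [0.9,0.8,0]
    - [0.9,0.8,0]
    - [0.9,0.8,0]
    - [0.9,0.8,0]
    - [0.9,0.8,0]
    - [0.9,0.8,0]
    - [0.9,0.8,0]
  turn: [0,0,0,0,0,0,0,0,0,0,0,0]
  grip: 0

```text
time: 1.3
ee_pos: [0.3988, -0.3762, 0.2225]
eef_rot: [0.994, 0.111, -0.0, -0.0]
ft_force: [0.3, -0.4, -0.1]
width: 0.0873
grip_force: 0.0
```

Emit:
step_arm:
  delta_pos:
    - [0.8,0.7,0]
    - [0.8,0.7,0]
    - [0.8,0.7,0]
    - [0.8,0.7,0]
    - [0.6,0.5,0]
    - [0,0,0]
    - [0,0,0]
    - [0,0,0]
  turn: [0,0,0,0,0,0,0,0]

```text
time: 2.1
ee_pos: [0.4918, -0.2964, 0.2225]
eef_rot: [0.994, 0.11, -0.0, 0.0]
ft_force: [-0.3, 0.2, 0.4]
width: 0.0872
grip_force: 0.0
```

Run:
```python
from h import *
from scipy.optimize import least_squares
c=camera("wrist");s=read_state();print(s["time"],s["ee_pos"],s["joint_positions"])
cv2.imwrite("pics/w1.png",c["image"][...,::-1])
P=cloud(c);Q=P.reshape(-1,3);Q=Q[np.isfinite(Q[:,2])];Q=Q[np.hypot(Q[:,0]-.493,Q[:,1]+.2955)<.065]
pl=Q[(Q[:,2]>.08)&(Q[:,2]<.09)];tp=Q[(Q[:,2]>.119)&(Q[:,2]<.13)]
for t in(pl,tp):
  if len(t)>5: print(len(t),cv2.minEnclosingCircle(t[:,:2].astype(np.float32)),np.median(t[:,2]))
```

```text
2.15 [ 0.49174552 -0.29659221  0.22254854] [ 0.77932762  0.2449944  -0.37358557  1.58394096  0.09186344  1.33009648
 -0.95637745]
6711 ((0.49192583560943604, -0.2963862419128418), 0.04701276496052742) 0.08547593079914612
612 ((0.4924144744873047, -0.2962791621685028), 0.011911253444850445) 0.12332036772793362
```

View pics/w1.png

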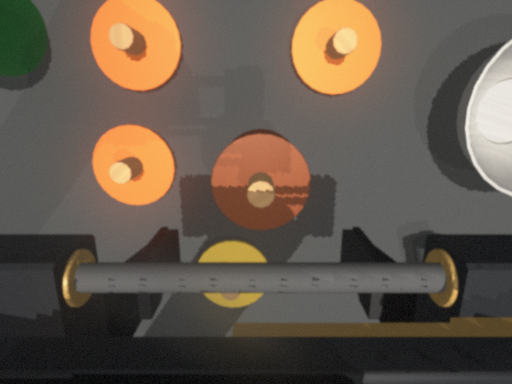

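Wrist view: the brown lid is at (260,180) with its knob at (261,192). It measures (0.4922, -0.2963) with plate and knob radii of 47 and 12 mm, as specified. The tool is within 1 mm of it, so I descend and grip.

Emit:
step_arm:
  delta_pos:
    - [0,0,-0.8]
    - [0,0,-0.8]
    - [0,0,-0.8]
    - [0,0,-0.8]
    - [0,0,-0.6]
    - [0,0,-0.5]
    - [0,0,-0.4]
    - [0,0,-0.3]
    - [0,0,-0.15]
    - [0,0,0]
    - [0,0,0]
  turn: [0,0,0,0,0,0,0,0,0,0,0]

```text
time: 3.25
ee_pos: [0.4928, -0.2961, 0.0943]
eef_rot: [0.994, 0.111, 0.0, 0.0]
ft_force: [-0.0, 0.4, 0.2]
width: 0.087
grip_force: 0.0
```

Emit:
step_arm:
  delta_pos:
    - [0,0,0]
    - [0,0,0]
    - [0,0,0]
    - [0,0,0]
    - [0,0,0]
    - [0,0,0]
    - [0,0,0]
    - [0,0,0]
  turn: [0,0,0,0,0,0,0,0]
  grip: 1
  newtons: 25

```text
time: 4.05
ee_pos: [0.4925, -0.296, 0.0938]
eef_rot: [0.994, 0.111, 0.0, 0.0]
ft_force: [0.0, 0.3, -0.3]
width: 0.0311
grip_force: 0.0
```

Still closing (31 mm open).

Emit:
step_arm:
  delta_pos:
    - [0,0,0]
    - [0,0,0]
    - [0,0,0]
    - [0,0,0]
  turn: [0,0,0,0]

```text
time: 4.45
ee_pos: [0.4925, -0.296, 0.0938]
eef_rot: [0.994, 0.111, 0.0, 0.0]
ft_force: [-0.3, -0.4, 0.7]
width: 0.0236
grip_force: 25.0
```

Emit:
step_arm:
  delta_pos:
    - [0,0,0.1]
    - [0,0,0.2]
    - [0,0,0.4]
    - [0,0,0.6]
    - [0,0,0.8]
    - [0,0,0.8]
    - [0,0,0.8]
    - [0,0,0.8]
    - [0,0,0.8]
    - [0,0,0.5]
    - [0,0,0.2]
    - [0,0,0]
  turn: [0,0,0,0,0,0,0,0,0,0,0,0]

```text
time: 5.65
ee_pos: [0.4927, -0.296, 0.2445]
eef_rot: [0.994, 0.111, 0.0, 0.0]
ft_force: [0.3, 0.0, -2.0]
width: 0.0232
grip_force: 25.0
```

Run:
```python
from h import *
c=camera("scene");d=camera("wrist");s=read_state();print(s["time"],s["ee_pos"],s["width"],s["grip_force"],s["ft_force"])
cv2.imwrite("pics/l1.png",np.hstack([c["image"][100:340,40:390],d["image"][::2,::2][:,:].copy() if 0 else cv2.resize(d["image"],(320,240))])[...,::-1])
P=cloud(d);np.save("lift.npy",P)
```

```text
5.75 [ 0.49214153 -0.29581548  0.24302057] 0.023720606273065863 25.00002136453986 [-0.28061196 -0.00633604 -2.31131474]
```

View pics/l1.png

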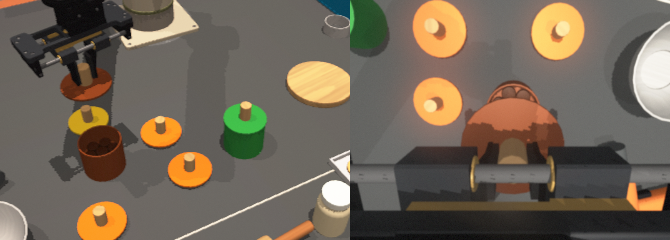

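The lid is held level in the crop at (85,85), and the brown tin stands open at (102,152). I carry the lid to the board at height.

Emit:
step_arm:
  delta_pos:
    - [0,0.3,0]
    - [0,0.6,0]
    - [0,0.9,0]
    - [0,0.9,0]
    - [0,0.9,0]
    - [0,0.9,0]
    - [0,0.9,0]
    - [0,0.9,0]
    - [0,0.9,0]
    - [0,0.9,0]
    - [0,0.9,0]
    - [0,0.9,0]
  turn: [0,0.1,0.2,0.2,0.2,0.2,0.2,0.2,0.2,0.2,0.2,0.2]

```text
time: 6.95
ee_pos: [0.4924, -0.0466, 0.2438]
eef_rot: [0.972, 0.236, 0.0, 0.0]
ft_force: [0.3, -0.3, -1.5]
width: 0.0229
grip_force: 25.0
```

Emit:
step_arm:
  delta_pos:
    - [0,0.9,0]
    - [0,0.9,0]
    - [0,0.9,0]
    - [0,0.9,0]
    - [0,0.9,0]
    - [0,0.9,0]
    - [0,0.9,0]
    - [0,0.9,0]
    - [0,0.9,0]
    - [0,0.9,0]
    - [0,0.9,0]
    - [0,0.9,0]
  turn: [0.2,0.2,0.2,0.2,0.2,0.2,0.2,0.2,0.2,0.2,0.2,0.1]

```text
time: 8.15
ee_pos: [0.4923, 0.2234, 0.2438]
eef_rot: [0.93, 0.367, 0.0, -0.0]
ft_force: [0.8, -0.0, -1.0]
width: 0.0233
grip_force: 25.0
```

Emit:
step_arm:
  delta_pos:
    - [-0.1,0.8,0]
    - [-0.1,0.6,0]
    - [0,0.4,0]
    - [0,0.2,0]
    - [0,0,0]
    - [0,0,0]
  turn: [0,0,0,0,0,0]

```text
time: 8.75
ee_pos: [0.4878, 0.2709, 0.2437]
eef_rot: [0.931, 0.366, -0.0, 0.0]
ft_force: [0.4, -0.4, -1.8]
width: 0.0231
grip_force: 25.0
```

Run:
```python
from h import *
d=camera("wrist");s=read_state();print(s["time"],s["ee_pos"],s["width"],s["grip_force"],s["ft_force"],s["joint_positions"])
P=cloud(d);Q=P.reshape(-1,3);Q=Q[np.isfinite(Q[:,2])];Q=Q[np.hypot(Q[:,0]-.4885,Q[:,1]-.2795)<.12]
t=Q[(Q[:,2]>.012)&(Q[:,2]<.024)];print("board",len(t),cv2.minEnclosingCircle(t[:,:2].astype(np.float32)),np.median(t[:,2]))
t=Q[(Q[:,2]>.22)&(Q[:,2]<.245)];print("plate",len(t),cv2.minEnclosingCircle(t[:,:2].astype(np.float32)) if len(t) else 0,np.percentile(t[:,2],[5,50,95]))
A=np.c_[t[:,:2],np.ones(len(t))];print("tilt",np.linalg.lstsq(A,t[:,2],rcond=None)[0])
cv2.imwrite("pics/b1.png",d["image"][...,::-1])
```

```text
8.8 [0.48786229 0.27072449 0.24375141] 0.02295960818852931 24.999828371219337 [ 0.08739119  1.06900619 -1.24749789] [ 0.11599795  0.27073703 -0.83528937  1.57553655  0.20357465  1.38601721
 -1.56091439]
board 8764 ((0.48752015829086304, 0.2795908749103546), 0.08502280712127686) 0.018488673731558714
plate 11131 ((0.4871186316013336, 0.2709381878376007), 0.04727746173739433) [0.23425879 0.23531185 0.23641366]
tilt [-0.00210434 -0.00313574  0.23734061]
```

View pics/b1.png

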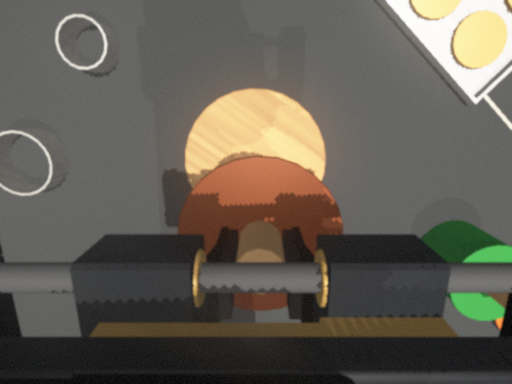

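Wrist view: board at (255,155) under the level lid at (260,230). The board measures 85 mm radius, centred at (0.4876, 0.2796), and the lid is at (0.4872, 0.2709). So I go +9 mm in y and about 204 mm down.

Emit:
step_arm:
  delta_pos:
    - [0,0.2,-0.4]
    - [0,0.15,-0.8]
    - [0,0,-0.9]
    - [0,0,-0.9]
    - [0,0,-0.9]
    - [0,0,-0.9]
    - [0,0,-0.9]
    - [0,0,-0.8]
    - [0,0,-0.6]
    - [0,0,-0.4]
    - [0,0,-0.2]
    - [0,0,0]
  turn: [0,0,0,0,0,0,0,0,0,0,0,0]

```text
time: 10.0
ee_pos: [0.4874, 0.2803, 0.0511]
eef_rot: [0.931, 0.366, -0.0, -0.0]
ft_force: [0.3, 0.2, -1.8]
width: 0.0229
grip_force: 25.0
```

Emit:
step_arm:
  delta_pos:
    - [0,0,0]
    - [0,0,-0.1]
    - [0,0,-0.1]
    - [0,0,0]
    - [0,0,0]
  turn: [0,0,0,0,0]

```text
time: 10.5
ee_pos: [0.4875, 0.2803, 0.0464]
eef_rot: [0.931, 0.366, 0.0, 0.0]
ft_force: [0.3, 0.6, -1.3]
width: 0.0233
grip_force: 25.0
```

Run:
```python
from h import *
d=camera("wrist");s=read_state();print(s["time"],s["ee_pos"],s["ft_force"])
P=cloud(d);Q=P.reshape(-1,3);Q=Q[np.isfinite(Q[:,2])];Q=Q[np.hypot(Q[:,0]-.4877,Q[:,1]-.2796)<.06]
t=Q[(Q[:,2]>.027)&(Q[:,2]<.05)];print(len(t),cv2.minEnclosingCircle(t[:,:2].astype(np.float32)),np.percentile(t[:,2],[5,50,95]))
```

```text
10.55 [0.487556   0.28032102 0.04640913] [-0.32410283  0.95243205 -1.65741079]
11234 ((0.48664411902427673, 0.28034836053848267), 0.04733595997095108) [0.036938   0.03799293 0.03922426]
```

Emit:
step_arm:
  delta_pos:
    - [0,0,-0.1]
    - [0,0,-0.08]
    - [0,0,-0.04]
    - [0,0,-0.02]
    - [0,0,-0.02]
    - [0,0,0]
    - [0,0,0]
  turn: [0,0,0,0,0,0,0]

```text
time: 11.25
ee_pos: [0.4875, 0.2803, 0.0398]
eef_rot: [0.931, 0.366, 0.0, 0.0]
ft_force: [0.8, -0.6, -1.8]
width: 0.0235
grip_force: 25.0
```

Emit:
step_arm:
  delta_pos:
    - [0,0,-0.02]
    - [0,0,0]
    - [0,0,-0.02]
    - [0,0,0]
    - [0,0,0]
  turn: [0,0,0,0,0]

```text
time: 11.75
ee_pos: [0.4876, 0.2804, 0.0398]
eef_rot: [0.931, 0.366, 0.0, 0.0]
ft_force: [-4.8, -3.6, 11.0]
width: 0.0232
grip_force: 25.0
```

Run:
```python
from h import *
d=camera("wrist");s=read_state();print(s["time"],s["ee_pos"],s["ft_force"])
P=cloud(d);Q=P.reshape(-1,3);Q=Q[np.isfinite(Q[:,2])];r=np.hypot(Q[:,0]-.4877,Q[:,1]-.2796)
t=Q[(r<.06)&(Q[:,2]>.027)&(Q[:,2]<.05)];b=Q[(r>.055)&(r<.083)&(Q[:,2]<.026)];print(np.percentile(t[:,2],[5,50,95]),np.median(b[:,2]))
```

```text
11.8 [0.48758843 0.28032587 0.03972907] [-3.39631948 -2.70423402 11.42712862]
[0.03042017 0.03146946 0.04020264] 0.0184388091776857
```

Contact: 11 N upward, and the plate sits 13 mm above the board as it should. I relieve the pressure slightly and release.

Emit:
step_arm:
  delta_pos:
    - [0,0,0.02]
    - [0,0,0]
  turn: [0,0]

```text
time: 12.0
ee_pos: [0.4876, 0.2803, 0.0398]
eef_rot: [0.931, 0.366, 0.0, 0.0]
ft_force: [-3.6, -2.4, 6.3]
width: 0.0234
grip_force: 25.0
```

Emit:
step_arm:
  delta_pos:
    - [0,0,0]
    - [0,0,0]
    - [0,0,0]
    - [0,0,0]
    - [0,0,0]
    - [0,0,0]
    - [0,0,0]
    - [0,0,0]
    - [0,0,0]
  turn: [0,0,0,0,0,0,0,0,0]
  grip: 0

```text
time: 12.9
ee_pos: [0.4875, 0.2803, 0.0394]
eef_rot: [0.931, 0.366, 0.0, 0.0]
ft_force: [0.3, 0.7, 0.1]
width: 0.084
grip_force: 0.0
```

Emit:
step_arm:
  delta_pos:
    - [0,0,0.2]
    - [0,0,0.5]
    - [0,0,0.8]
    - [0,0,0.8]
    - [0,0,0.8]
    - [0,0,0.8]
    - [0,0,0.8]
    - [0,0,0.8]
    - [0,0,0.5]
    - [0,0,0.3]
    - [0,0,0]
    - [0,0,0]
  turn: [0,0,0,0,0,0,0,0,0,0,0,0]

```text
time: 14.1
ee_pos: [0.4873, 0.28, 0.1962]
eef_rot: [0.931, 0.366, -0.0, 0.0]
ft_force: [0.2, 0.4, -0.4]
width: 0.0874
grip_force: 0.0
```

Run:
```python
from h import *
d=camera("wrist");c=camera("scene");s=read_state();print(s["time"],s["ee_pos"],s["ft_force"],s["width"])
P=cloud(d);Q=P.reshape(-1,3);Q=Q[np.isfinite(Q[:,2])];r=np.hypot(Q[:,0]-.4877,Q[:,1]-.2796)
for lo,hi in((.028,.036),(.064,.075)):
  t=Q[(r<.08)&(Q[:,2]>lo)&(Q[:,2]<hi)];print(len(t),cv2.minEnclosingCircle(t[:,:2].astype(np.float32)),np.median(t[:,2]))
cv2.imwrite("pics/e1.png",c["image"][...,::-1])
```

```text
14.2 [0.4871536  0.2799743  0.19588841] [ 0.45442575 -0.60802709  0.26033039] 0.08653779111035538
5729 ((0.4866590201854706, 0.2804965376853943), 0.04701807722449303) 0.03150553722110366
515 ((0.48705464601516724, 0.2808156907558441), 0.01194863859564066) 0.06928783934727284
```

View pics/e1.png

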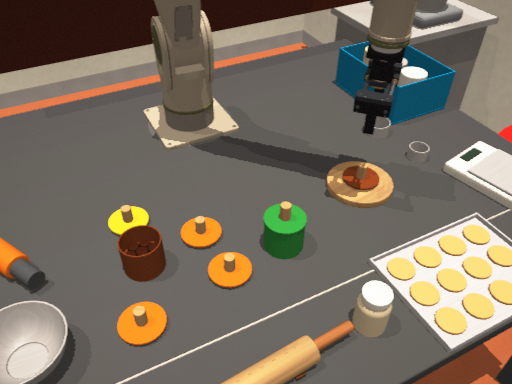

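The lid lies knob up on the board at (361,180), about 1 mm off its centre. The brown tin at (142,252) stands open where it was, the green tin at (285,230) is shut and unmoved, and the gripper is clear.

```bash
python3 -c "
from bench import *
print(close_job())"
```

```text
the job is handed in; nothing more can be done
None
```

The brown lid is off and resting knob up within about 1 mm of the board's centre; both tins stayed in place, the green one still shut, and I handed the job in at about 14 s, though no verdict came back.

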